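Clamp an offcut in the crank vise

TASK

Lift the plain rectangular pine block out of the offcut tray, stand it on the open bench as it stood in the tray and let go, then take it again by its two ends. Lower it, the same way up, onto the bed of the vise between the jaws, long side along the jaws and sticking out evenly at both ends, and let go. Then crank the vise handle until the jaws hold the block firmly, without forcing the handle, and leave the other two offcuts in the tray as they are.

Things in the scene. Friction and masses are not known exactly. Their poses are not given: they have to be found in the camera images.
- block: plain rectangular pine block, 64 long (own x) x 24 thick (own y) x 40 high (own z), about 60 g; origin at the centre of its underside. It stands in one tray pocket, length along the tray's y, where only its 64 x 40 faces can be gripped (4 mm free at its ends). In the vise the 24 goes between the jaws, with no room for fingers there: hold it by its ends, 64 apart
- block_center (a point): the centre of the block, 20 above its underside
- stub: bystander in the tray: a round pine stub, 42 in diameter, 38 high, standing; origin at the centre of its underside. Leave it (it may shift up to 30)
- angle: bystander in the tray: an L-shaped pine corner piece, 50 x 46, 44 high; origin at the centre of its underside. Leave it (it may shift up to 30)
- tray: fixed grey plastic tray, 132 (x) x 240 (y) x 35 high, walls and floor 6 thick (floor top 6 above the bench); two dividers as high as the walls make three pockets in a row, centres at y = -78, 0, +78, each 72 along y and 120 along x; origin at the centre of its underside. Which piece is in which pocket varies
- vise: fixed grey drill vise, steel jaws; its screw lies level along its y, crank at the -y end. Origin on the bench straight below the fixed jaw's face, x along the jaws, z up. Base flange 100 (x) x 165 (y, -125 to +40) x 14 high; body, bed and jaws above it are 44 wide in x, from y = -115 to +38, tops 98 above the bench
- vise_bed (a point): point of the level bed at the foot of the fixed jaw's face, middle of the jaw, 60 above the bench; axes as the vise's. The fixed jaw stands on its +y side, the moving jaw on its -y side. Jaws are 38 high and 44 wide (x), so the block stands 2 proud of them and its ends stick out 10 on each side
- fixed_jaw: the fixed steel jaw at the vise's +y end, its face in the plane y = 0 of the vise; origin at the foot of the face
- jaw_pad: black rubber pad on the moving jaw, its face at the -y side of the gap; origin at the bottom of the face. It gives against a stiff spring (15 N per mm, at most 4 mm); the block is held firmly at 15 N or more, which is 1 mm of give
- pad_face (a point): the middle of the pad's face; its -y distance from the fixed jaw's face is the gap
- jaw (a joint): travel of the moving jaw in m: the gap is 54 mm less this value (while the pad is not pressed). The pad meets a block standing against the fixed jaw at 0.030; a block standing off the fixed jaw is pushed along the bed against it
- crank (a joint): crank angle, rad: 0 has the handle straight up; growing turns it clockwise seen from the crank end (looking along the vise's +y): from up to the vise's +x, then down. Growing closes the jaw, 12 mm a turn; it stays where left. Free turning takes about 3.5 N at the handle, about 6 N with the pad fully pressed, then rising quickly
- crank_axis (a point): point of the crank's axis, 78 above the bench and 175 from the fixed jaw's face towards the vise's -y, level with the middle of the handle
- handle_grip (a point): middle of the handle: a black sleeve 20 in diameter and 70 long, parallel to the vise's y, 36 off the crank's axis; it spins freely on the crank, so the hand need not turn with it. Its end towards the vise is 35 from here, where the crank's arm (18 wide) joins

How it is judged:
By the outcome, as a careful person would: the job done as asked, in the order asked, and still so for the second after the job is handed in, with the robot touching nothing.
It also fails if it takes over 72 s, if anything falls off the work surface, if the arm or the gripper's body presses on something with over 40 N, if the wrist force passes 120 N, or if a joint passes its speed limit or range.

ROBOT

A 7-joint arm with a two-finger parallel gripper is mounted at the origin on the work surface. World frame = base frame: x ahead of the robot, y to its left, z up, the work surface at z = 0. Lengths are in mm, angles in rad, forces in N, time in s.
With the tool pointing down it reaches from about 400 to 900 mm from the base axis. Payload 5.6 kg.
Tool frame: the origin (TCP) lies between the finger pads; the fingertips stand 8 mm ahead of it and the grasp point (between the pads) lies 11 mm behind it; z points along the fingers, y is the line along which they close (so a half turn about z gives the same grasp; the last joint's range is limited). The gripper opens to 92 mm and grips with 3 to 60 N. Pads are 20 mm wide; open, the fingers measure 128 mm over their backs; the gripper's body (75 mm by 189 mm) begins 69 mm behind the grasp point.
Start: joints at [-1.357, 0.468, -0.012, 1.603, 0.006, 1.071, -0.056], TCP at [165.133, 628.681, 222.592] pointing down, gripper open.
Joint ranges: [-2.53, 2.53], [-0.31, 2.02], [-1.57, 1.55], [0.28, 2.44], [-1.29, 4.43], [0.15, 1.84], [-2.92, 2.92]. Speed limits (rad/s): [2.57, 2.57, 3.14, 3.14, 3.14, 3.14, 3.14].

INTERFACE

Orientations are given as a rotation vector (axis times angle).
In Python, from cell import robot, grip, kinematics, readout, read_camera, camera_info, ticket, spot_in, mark_of gives the robot as it stands. Calls block until the motion is done:
- robot.movep(position, orientation): joint-space move of the TCP to a pose.
- robot.servo_line(position, feed=150, rotation=None): straight line of the TCP; rotation=None keeps the orientation; feed is the mean speed in mm/s.
- robot.goto_joints(angles): joint-space move.
- grip(opening, newtons=None): opening from 0.0 (shut) to 1.0 (fully open); newtons is the grip in N (None keeps the last); returns when the fingers have stopped.
- robot.hold(seconds).
- kinematics.ik(position, orientation): joint angles nearest the present ones, or None.
- readout.observe(): the state.
- read_camera(name): name is "side" or "top"; returns (picture, depth): 480x640x3 uint8, red, green, blue; 480x640 float32, mm along the optical axis (not along the pixel's ray), 0 where there is no reading.
- camera_info(name): a dict with "camera_matrix" (3x3 intrinsics, pixels), "k1" (the pictures are not rectified: a ray, as slopes to the right and down, at radius r is drawn at 1 + k1 r^2 times it, then the intrinsics apply), "R" (3x3) and "t" (3): a world point X has camera coordinates R X + t. Camera axes: x right, y down, z forward; pixel columns grow to the right and rows downward; lengths in mm; the calibration is good to about 2 mm. A picture is of the moment at which its call begins. camera_info takes no time and is no camera call.
A pose or a line that the arm cannot do raises robot.IKError and nothing moves.
- ticket.job_done(): hands the job in; it is judged then, once.
Trained networks look in the newest picture that a camera, given by its name, has taken for a name from the list of things; names that differ only in an ending like _2 or _b are one class to them, and where a whole thing is asked for, a point or a joint stands for the part that bears it (a point fixed in the world has none). Each returns a list of dicts, best first, with "p" (0 to 1); they miss things now and then, are a little off and sometimes report something else, mostly with a low value. They report only what shows in the picture. A call takes as long as a camera call.
- spot_in(camera, query): "xy" ([column, row] in pixels, amid what is visible of it).
- mark_of(camera, query): "xy" ([column, row] in pixels: a listed point, or the origin of a listed thing).
The state is a dict: "t": time; "joints": joint angles; "joint_velocities": joint speeds; "joint_torque": joint torques, N m; "tcp_pos": TCP position; "tcp_rot": TCP orientation; "contact_force": force on the tool from outside, world axes, zero at the start; "wrist_torque": the same for the moment, N m; "grip_width": opening from 0.0 (shut) to 1.0 (fully open); "grip_force": force on a finger pad.
Only numpy, scipy, OpenCV 4.12 (cv2) and the standard library are available. Lean on these libraries where they do the work, as an engineer would, in place of code of your own. Each camera call takes 0.05 s, during which the arm holds its last target. There are 200 camera calls.

## Working session

There is one attempt and no reset: what is moved stays moved. The work goes in short steps, each a Python script; the robot and the scene stay as the last script left them, time stands still between calls to the robot, and variables do not carry over. Pictures are saved under pics/ and viewed, at most 10 in all, crops included, and the job is handed in when it is done.

```bash
ls; mkdir -p pics; cat > h.py <<'E'
import numpy as np, cv2
from cell import *
from scipy.spatial.transform import Rotation as Ro
def cam(n):
    c=camera_info(n); return np.array(c["camera_matrix"]),c["k1"],np.array(c["R"]),np.array(c["t"])
def ray(n,px):
    K,k1,R,t=cam(n)
    s=cv2.undistortPoints(np.array([[px]],float),K,np.array([k1,0,0,0.]))[0,0]
    return -R.T@t, R.T@np.array([s[0],s[1],1.])
def on_z(n,px,z):
    o,d=ray(n,px); return o+d*(z-o[2])/d[2]
def cloud(n,depth):
    K,k1,R,t=cam(n); v,u=np.mgrid[0:480,0:640]
    s=cv2.undistortPoints(np.stack([u,v],-1).reshape(-1,1,2).astype(float),K,np.array([k1,0,0,0.]))[:,0]
    P=np.c_[s,np.ones(len(s))]*depth.reshape(-1,1)
    W=((P-t)@R).reshape(480,640,3); W[depth<=0]=np.nan; return W
def proj(n,X):
    K,k1,R,t=cam(n); return cv2.projectPoints(np.array(X,float).reshape(-1,1,3),cv2.Rodrigues(R)[0],t,K,np.array([k1,0,0,0.]))[0][:,0]
def down(yaw): # tool z down, tool y along direction yaw (world) 
    y=np.array([np.cos(yaw),np.sin(yaw),0]); z=np.array([0,0,-1.]); x=np.cross(y,z)
    return Ro.from_matrix(np.c_[x,y,z]).as_rotvec()
E
python3 - <<'E'
from h import *
for n in("top","side"):
    p,d=read_camera(n); cv2.imwrite(f"pics/{n}0.png",p[...,::-1]); np.save(f"{n}0.npy",d)
    K,k1,R,t=cam(n); print(n,-R.T@t,R[2],K[0,0])
    for q in("block","block_center","stub","angle","tray","vise","vise_bed","fixed_jaw","pad_face","crank_axis","handle_grip"):
        print(q,[(np.round(m["xy"]),round(m["p"],2)) for m in mark_of(n,q)[:2]])
o=readout.observe();print({k:np.round(v,3) for k,v in o.items()})
E
```

```text
cell.py
pics
top [ 298.28851424   35.94434004 1111.29166069] [ 0.19968095  0.00837438 -0.97982518] 546.4703215262462
block [(array([207., 228.]), 0.73)]
block_center [(array([211., 230.]), 0.66), (array([384., 257.]), 0.48)]
stub [(array([171., 236.]), 0.92)]
angle [(array([251., 224.]), 0.69)]
tray [(array([213., 233.]), 0.7)]
vise [(array([380., 260.]), 0.92)]
vise_bed [(array([384., 255.]), 0.9)]
fixed_jaw [(array([386., 257.]), 0.75), (array([209., 228.]), 0.58)]
pad_face [(array([386., 258.]), 0.55), (array([408., 262.]), 0.44)]
crank_axis [(array([171., 237.]), 0.4)]
handle_grip [(array([482., 259.]), 0.77)]
side [ 241.71067808 -507.61259576  782.56495256] [ 0.30903082  0.59064532 -0.74541133] 488.5171615540568
block [(array([285., 197.]), 0.67)]
block_center [(array([283., 192.]), 0.72), (array([281., 197.]), 0.31)]
stub [(array([267., 180.]), 0.63), (array([350., 322.]), 0.27)]
angle [(array([308., 216.]), 0.86)]
tray [(array([284., 200.]), 0.82), (array([398., 378.]), 0.16)]
vise [(array([341., 322.]), 0.6)]
vise_bed [(array([344., 307.]), 0.63)]
fixed_jaw [(array([342., 308.]), 0.7)]
pad_face [(array([353., 323.]), 0.53)]
crank_axis [(array([389., 391.]), 0.66), (array([269., 180.]), 0.58)]
handle_grip [(array([400., 379.]), 0.84), (array([355., 328.]), 0.49)]
{'t': np.float64(1.2), 'joints': array([-1.357,  0.467, -0.012,  1.603,  0.006,  1.071, -0.056]), 'joint_velocities': array([ 0.001, -0.001,  0.   ,  0.002, -0.   , -0.001, -0.001]), 'joint_torque': array([ 1.0000e-03, -5.2042e+01, -1.3000e-02, -2.4405e+01, -5.7000e-02,
        1.1000e-02,  0.0000e+00]), 'tcp_pos': array([165.15 , 628.666, 222.615]), 'tcp_rot': array([0.402, 3.116, 0.   ]), 'contact_force': array([-0.424, -0.279,  0.127]), 'wrist_torque': array([-0.044, -0.017,  0.092]), 'grip_force': np.float64(0.0), 'grip_width': np.float64(0.998)}
```

```bash
python3 - <<'E'
import cv2
a=cv2.imread("pics/top0.png")[180:330,130:530]; cv2.imwrite("pics/top0c.png",cv2.resize(a,None,fx=2,fy=2,interpolation=2))
a=cv2.imread("pics/side0.png")[130:430,200:500]; cv2.imwrite("pics/side0c.png",cv2.resize(a,None,fx=2,fy=2,interpolation=2))
E
python3 - <<'E'
from h import *
W=cloud("top",np.load("top0.npy"))
# tray: points with z 25..48 in region of left part; vise
for nm,(u0,u1),zr in (("trayrim",(140,280),(31,36.5)),("tray tops 37+",(140,280),(37,60)),("vise top",(330,440),(94,102)),("vise bed",(330,440),(57,63)),("flange",(330,520),(11,17)),("handle",(430,540),(20,140))):
    S=W[150:330,u0:u1].reshape(-1,3); m=(S[:,2]>zr[0])&(S[:,2]<zr[1]); Q=S[m]
    print(nm,len(Q), np.round(np.median(Q,0)) if len(Q) else "", cv2.minAreaRect(Q[:,:2].astype(np.float32)) if len(Q)>5 else "",np.round(np.percentile(Q[:,2],[5,50,95])) if len(Q) else "")
for q,px,z in (("block",(211,230),26),("stub",(171,236),6),("angle",(251,224),6),("tray",(213,233),0),("vise",(380,260),0),("bed",(384,255),60),("hg",(482,259),110)): print(q,np.round(on_z("top",px,z)))
for q,px,z in (("block",(285,197),6),("tray",(284,200),0),("vise",(341,322),0),("bed",(344,307),60),("axis",(389,391),78)): print(q,np.round(on_z("side",px,z)))
E
```

```text
trayrim 1104 [531. 262.  34.] ((533.2326049804688, 260.79803466796875), (133.60702514648438, 240.2226104736328), 7.3101091384887695) [31. 34. 36.]
tray tops 37+ 1137 [536. 274.  45.] ((532.8297119140625, 260.4493408203125), (131.22500610351562, 238.0447998046875), 7.4439568519592285) [37. 45. 51.]
vise top 842 [490. -91.  99.] ((489.9782409667969, -126.71727752685547), (141.96107482910156, 45.109474182128906), 83.45237731933594) [ 95.  99. 101.]
vise bed 536 [ 487. -123.   61.] ((489.727294921875, -129.5792236328125), (147.95372009277344, 44.951026916503906), 83.35572814941406) [58. 61. 63.]
flange 1284 [ 460. -134.   14.] ((488.589599609375, -136.35360717773438), (165.33139038085938, 100.66680145263672), 83.47998046875) [12. 14. 17.]
handle 1063 [ 482. -220.  101.] ((577.0000610351562, -327.3766174316406), (109.19532012939453, 381.621826171875), 45.77568817138672) [ 57. 101. 124.]
block [534. 256.  26.]
stub [521. 342.   6.]
angle [556. 178.   6.]
tray [534. 256.   0.]
vise [498. -94.   0.]
bed [497. -94.  60.]
hg [ 491. -272.  110.]
block [542. 262.   6.]
tray [538. 260.   0.]
vise [497. -88.   0.]
bed [497. -96.  60.]
axis [ 477. -269.   78.]
```

View pics/top0c.png

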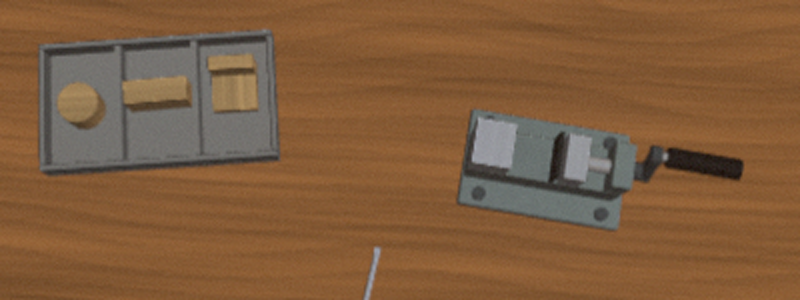

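View pics/side0c.png

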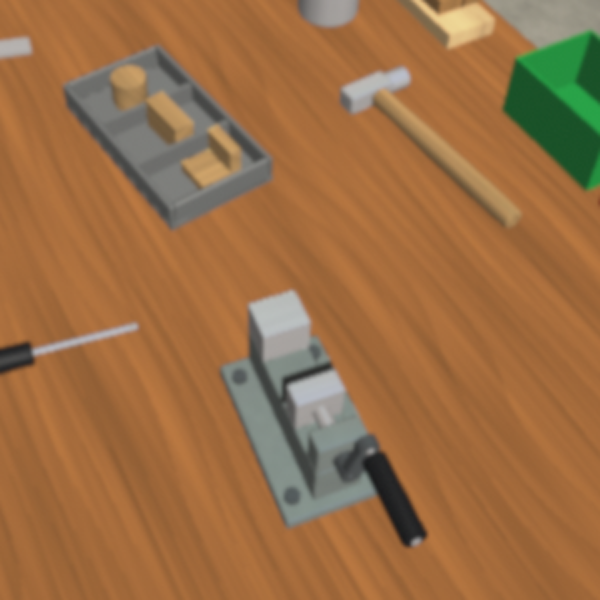

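The top view shows the block in the middle pocket (full-picture px ≈ 208,226), the stub on its left and the angle on its right. The vise is right of centre, jaw gap at ≈ (393,257), with the black handle running to (500,264). I'll refine the block, vise and handle poses from the depth data.

```bash
python3 - <<'E'
from h import *
W=cloud("top",np.load("top0.npy")); Ws=cloud("side",np.load("side0.npy"))
def sel(W,c,r,z0,z1):
    S=W.reshape(-1,3); S=S[~np.isnan(S[:,0])]; return S[(np.hypot(S[:,0]-c[0],S[:,1]-c[1])<r)&(S[:,2]>z0)&(S[:,2]<z1)]
for nm,w in(("top",W),("side",Ws)):
    B=sel(w,(534,258),40,41,52)
    print(nm,"block",len(B),cv2.minAreaRect(B[:,:2].astype(np.float32)),B.mean(0))
    F=sel(w,(489,-136),110,9,19); print("flange",cv2.minAreaRect(F[:,:2].astype(np.float32)),len(F))
    for T in (sel(w,(489,-136),130,93,104),):
        a=np.radians(-6.5); o=np.array([493.4,-94.1]); R=np.array([[np.cos(a),-np.sin(a)],[np.sin(a),np.cos(a)]])
        L=(T[:,:2]-o)@R
        for lo,hi in((-5,60),(-85,-20)):
            q=L[(L[:,1]>lo)&(L[:,1]<hi)&(abs(L[:,0])<40)]; print(" jaw",lo,len(q),np.percentile(q,[1,5,50,95,99],axis=0).round(1).T.tolist(), cv2.minAreaRect(q.astype(np.float32)))
    S=w.reshape(-1,3); S=S[~np.isnan(S[:,0])]; L=np.c_[(S[:,:2]-o)@R,S[:,2]]
    q=L[(L[:,1]<-135)&(L[:,1]>-225)&(abs(L[:,0])<70)&(L[:,2]>25)]; print(" handle",len(q),np.percentile(q,[2,50,98],axis=0).round(1).T.tolist())
    for y in range(-220,-130,10):
        k=q[abs(q[:,1]-y)<5]; print("  ",y,len(k),np.median(k,0).round(1) if len(k) else "", k[:,2].max().round(1) if len(k) else "")
E
```

```text
top block 390 ((540.3582153320312, 261.40606689453125), (25.658056259155273, 65.03008270263672), 8.744220733642578) [539.79174391 261.14282091  46.37885953]
flange ((488.7374572753906, -136.7379150390625), (166.1710662841797, 101.04779052734375), 83.47998046875) 1587
 jaw -5 474 [[-21.8, -20.4, -0.5, 20.1, 22.0], [0.5, 2.2, 19.4, 36.6, 38.0]] ((0.5194320678710938, 19.173221588134766), (38.60823059082031, 45.151283264160156), 89.16056060791016)
 jaw -85 334 [[-21.4, -19.8, -0.7, 19.6, 21.8], [-71.2, -69.9, -57.5, -41.9, -41.2]] ((0.4198894500732422, -56.29156494140625), (44.26782989501953, 30.68165397644043), 0.29363179206848145)
 handle 424 [[1.4, 9.4, 20.6], [-207.8, -173.2, -139.9], [110.9, 120.8, 125.6]]
   -220 0  
   -210 25 [   9.5 -207.3  121.4] 123.7
   -200 58 [   9.8 -200.   121.1] 126.9
   -190 60 [   9.3 -190.4  121.3] 125.8
   -180 60 [   9.4 -179.8  120.7] 126.9
   -170 57 [   8.6 -169.8  121.2] 125.7
   -160 58 [   8.9 -160.   120.3] 126.1
   -150 61 [   9.6 -150.4  121.4] 125.6
   -140 45 [  10.  -141.3  117.7] 125.4
side block 239 ((541.839599609375, 260.384399414062
[... 292 characters left out ...]
2]] ((1.5938701629638672, 17.40185546875), (38.870506286621094, 45.3919792175293), 89.46188354492188)
 jaw -85 414 [[-20.4, -18.9, 0.7, 20.5, 22.7], [-73.1, -71.7, -59.7, -43.5, -42.0]] ((1.2343921661376953, -57.43425750732422), (31.681718826293945, 44.08156967163086), 89.29466247558594)
 handle 745 [[2.0, 9.2, 20.6], [-210.5, -175.4, -135.2], [86.2, 119.0, 123.0]]
   -220 0  
   -210 93 [  10.1 -209.3  116.9] 123.9
   -200 94 [   9.4 -200.3  119.7] 124.0
   -190 99 [  10.  -190.1  119.3] 123.9
   -180 89 [   8.6 -180.3  119.5] 123.7
   -170 91 [  10.  -170.4  119.5] 123.3
   -160 85 [   9.6 -160.2  119.4] 123.2
   -150 88 [   9.2 -149.9  119.7] 123.4
   -140 106 [   6.8 -135.8  113.8] 122.4
```

```bash
cat >> h.py <<'E'
VO=np.array([493.7,-94.8]); VA=np.radians(-6.8)
def vise(x,y,z):
    c,s=np.cos(VA),np.sin(VA); return np.array([VO[0]+c*x-s*y,VO[1]+s*x+c*y,z])
def best(p,yaw):
    j0=np.array(readout.observe()["joints"]); c=[]
    for a in(yaw,yaw+np.pi):
        j=kinematics.ik(list(p),list(down(a)))
        if j is not None: c.append((abs(np.array(j)-j0).max(),a))
    return down(min(c)[1])
def st(m=""):
    o=readout.observe(); print(m,round(o["t"],1),np.round(o["tcp_pos"],1),"F",np.round(o["contact_force"],1),"w",round(o["grip_width"]*92,1),"gf",round(o["grip_force"],1)); return o
TY=np.radians(7.5); BL=np.array([541.,260.6]); PL=np.array([500.,80.])
E
cat > a.py <<'E'
from h import *
r=best((*BL,21),TY)
for p,y in (((*PL,15),TY),((*PL,13),TY+np.pi/2),(vise(0,-15,73),VA),(vise(0,-178,42),VA),(vise(36,-178,78),VA),(vise(-36,-178,78),VA)):
    print(best(p,y).round(2),end=" ")
grip(0.54,20)
robot.movep([*BL,110],r); robot.servo_line([*BL,21],120); st("at")
grip(0,20); st("grip"); robot.servo_line([*BL,100],150); st("up")
robot.movep([*PL,100],r); robot.servo_line([*PL,20],120); robot.servo_line([*PL,15.3],20); st("down")
grip(0.5); robot.servo_line([*PL,110],150); st("free")
p,d=read_camera("top"); cv2.imwrite("pics/top1.png",p[...,::-1]); np.save("top1.npy",d)
p,d=read_camera("side"); cv2.imwrite("pics/side1.png",p[...,::-1]); np.save("side1.npy",d)
cv2.imwrite("pics/s1.png",np.vstack([cv2.resize(i,(560,300)) for i in (cv2.imread("pics/top1.png")[180:330,180:460],cv2.imread("pics/side1.png")[150:300,200:480])]))
E
python3 a.py
```

```text
[2.07 2.36 0.  ] [3.13 0.21 0.  ] [2.35 2.09 0.  ] [2.35 2.09 0.  ] [2.35 2.09 0.  ] [2.35 2.09 0.  ] at 4.8 [541.6 260.8  21.6] F [-0.1  0.4  0.3] w 49.8 gf 0.0
grip 5.3 [541.2 260.8  21.5] F [-0.7 -0.1  3.6] w 23.7 gf 20.0
up 6.0 [540.3 260.5  99.4] F [-0.6 -0.6 -0.8] w 24.0 gf 20.0
down 7.9 [500.1  80.1  15.5] F [ 0.8 -0.6  0.2] w 23.8 gf 20.0
free 9.2 [499.4  80.1 109.5] F [-0.2 -0.   0.5] w 46.0 gf 0.0
```

View pics/s1.png

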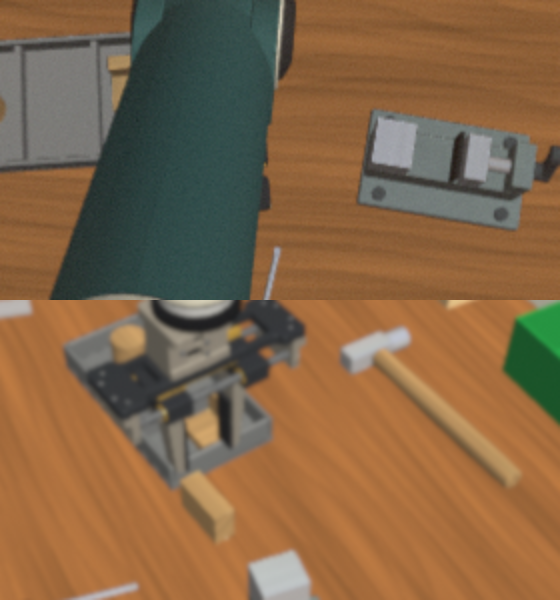

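```bash
python3 - <<'E'
from h import *
for n in("top","side"):
    S=cloud(n,np.load(n+"1.npy")).reshape(-1,3); S=S[~np.isnan(S[:,0])]
    B=S[(np.hypot(S[:,0]-500,S[:,1]-80)<60)&(S[:,2]>35)&(S[:,2]<46)]
    print(len(B)); 
    if len(B)>5: print(cv2.minAreaRect(B[:,:2].astype(np.float32)),np.median(B,0))
E
```

```text
0
311
((498.9669494628906, 90.83929443359375), (25.014080047607422, 91.43962097167969), 6.4973344802856445) [499.83909128  77.24859422  38.40673116]
```

The side view shows the block standing upright and free on the bench at px ≈ (303,253). The tray pieces look undisturbed. Next: grip it by its ends and place it in the vise.

```bash
cat > b.py <<'E'
from h import *
P=np.array([500.2,79.]); r=best((*P,13),TY+np.pi/2)
grip(1.0); robot.movep([*P,90],r); robot.servo_line([*P,13.5],120)
grip(0,20); st("grip"); robot.servo_line([*P,150],200); st("up")
t=vise(0,-15,0); r=best((*t[:2],150),VA)
robot.movep([*t[:2],150],r); robot.servo_line([*t[:2],80],120); st("near")
p,d=read_camera("side"); cv2.imwrite("pics/side2.png",p[...,::-1]); np.save("side2.npy",d)
a=p[...,::-1][180:400,250:450]; cv2.imwrite("pics/s2.png",cv2.resize(a,None,fx=2.7,fy=2.7,interpolation=2))
E
python3 b.py
```

```text
grip 12.6 [500.1  79.4  13.5] F [-0.9 -0.2 -0.3] w 63.6 gf 20.0
up 13.5 [499.4  79.3 149.2] F [ 0.4  0.3 -1.3] w 64.2 gf 20.0
near 15.2 [ 492.3 -109.8   80.4] F [-1.2 -0.8 -0.5] w 64.3 gf 20.0
```

View pics/s2.png

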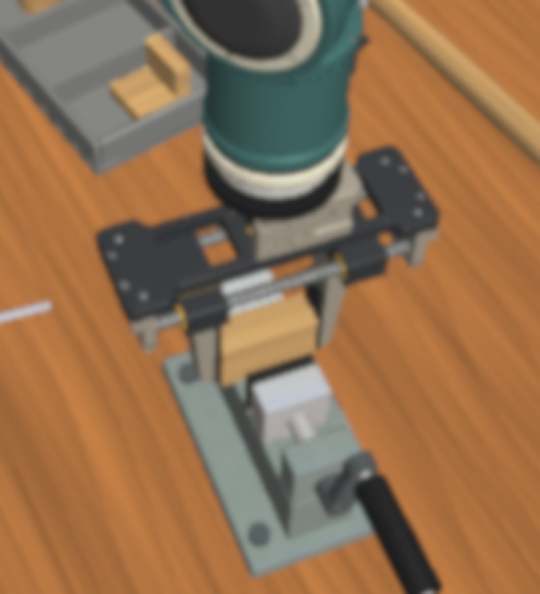

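The block hangs between the jaws, long side along them, at px ≈ (350,305). Lower it, release and check.

```bash
cat > c.py <<'E'
from h import *
t=vise(0,-15,0)
robot.servo_line([*t[:2],74.5],60)
for z in (74,73.5,73,72.5):
    robot.servo_line([*t[:2],z],10); o=st("z")
    if o["contact_force"][2]>4: break
grip(0.9); robot.servo_line([*t[:2],150],150); 
q=vise(8.5,-178,0); r=best((*q[:2],200),VA); robot.movep([*q[:2],200],r); st("over handle")
for n in("top","side"):
    p,d=read_camera(n); cv2.imwrite(f"pics/{n}3.png",p[...,::-1]); np.save(n+"3.npy",d)
    S=cloud(n,d).reshape(-1,3); S=S[~np.isnan(S[:,0])]; c,s=np.cos(VA),np.sin(VA)
    L=np.c_[(S[:,:2]-VO)@np.array([[c,-s],[s,c]]),S[:,2]]
    B=L[(L[:,1]>-33)&(L[:,1]<-2)&(abs(L[:,0])<45)&(L[:,2]>93)&(L[:,2]<106)]
    if len(B)>5: print(n,len(B),cv2.minAreaRect(B[:,:2].astype(np.float32)),np.median(B,0))
    J=L[(L[:,1]>3)&(L[:,1]<40)&(abs(L[:,0])<45)&(L[:,2]>93)&(L[:,2]<104)]
    if len(J)>5: print(" jaw",len(J),cv2.minAreaRect(J[:,:2].astype(np.float32)),np.median(J,0))
a=cv2.imread("pics/side3.png")[210:430,290:450]; b=cv2.imread("pics/top3.png")[220:310,330:520]
cv2.imwrite("pics/s3.png",np.hstack([cv2.resize(a,(400,550)),cv2.copyMakeBorder(cv2.resize(b,(380,180)),0,370,0,0,0)]))
E
python3 c.py
```

```text
z 15.8 [ 492.  -109.7   74.1] F [ 0.2  0.3 -0.3] w 64.0 gf 20.0
z 16.0 [ 491.9 -109.7   73.5] F [-0.1  0.  -0.2] w 63.8 gf 20.0
z 16.3 [ 492.  -109.7   73.3] F [-2.   0.7  5.3] w 63.9 gf 20.0
over handle 18.1 [ 480.9 -271.1  198.7] F [ 0.1 -0.2  0. ] w 82.9 gf 0.0
side 105 ((0.6204662322998047, -9.700213432312012), (13.627867698669434, 64.24535369873047), 86.83972930908203) [17.69738966 -9.2951527  98.9428439 ]
 jaw 421 ((0.7048873901367188, 20.856239318847656), (44.5597038269043, 35.73043441772461), 0.3988470733165741) [ 0.4665981  19.55760351 96.61442899]
```

View pics/s3.png

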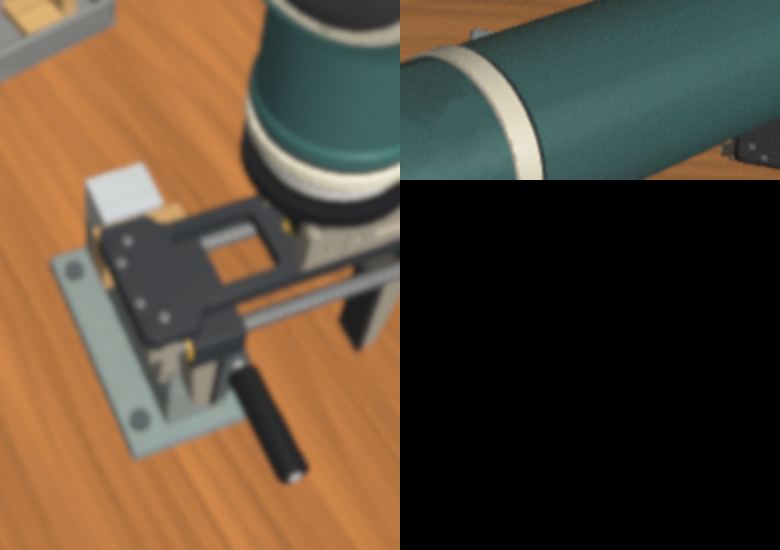

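The side view shows the block standing between the jaws, partly hidden by the gripper, with its end at full-picture px ≈ (330,315). Depth puts its ends even with the jaw to within about 0.1 mm. Now the crank.

```bash
cat > d.py <<'E'
from h import *
import sys
def pt(f): return list(vise(36*np.sin(f),-178,67+36*np.cos(f)))
def turn(f0,f1,feed=45):
    n=int(np.ceil((f1-f0)/np.radians(15))); last=f0
    for i in range(1,n+1):
        f=f0+(f1-f0)*i/n; robot.servo_line(pt(f),feed); o=readout.observe(); F=np.array(o["contact_force"])
        c,s=np.cos(VA),np.sin(VA); fx=F[0]*c+F[1]*s; T=-(fx*np.cos(f)-F[2]*np.sin(f)); Rr=fx*np.sin(f)+F[2]*np.cos(f)
        if i%3==0 or i==n: print(round(o["t"],1),"f",round(f,2),"tang",round(T,1),"rad",round(Rr,1),"gf",round(o["grip_force"],1),"w",round(o["grip_width"]*92,1))
        last=f
        if np.linalg.norm(F)>30: print("STOP",F); break
    return last
if __name__=="__main__":
    f=0.26+2*np.pi
    grip(0.5,25); robot.servo_line(pt(f),120); st("at"); grip(0,25); st("grip")
    turn(f,f+np.radians(90))
E
python3 d.py
```

```text
at 19.9 [ 482.1 -273.1  102.3] F [-0.1 -0.   0.8] w 45.9 gf 0.0
grip 20.4 [ 483.  -272.9  102.3] F [ 4.  -0.8  1.1] w 19.0 gf 25.0
21.5 f 7.33 tang -2.1 rad 6.0 gf 25.0 w 19.3
22.6 f 8.11 tang -3.1 rad 7.5 gf 25.0 w 19.0
```

```bash
sed -i 's/vise(36\*np.sin(f),/vise(1.2+36*np.sin(f),/' d.py; python3 - <<'E'
from d import *
f=0.26+2*np.pi+np.pi/2
turn(f,16.3); st()
E
```

```text
23.6 f 8.88 tang -1.6 rad -5.0 gf 25.0 w 19.2
24.6 f 9.65 tang 0.1 rad -6.2 gf 25.0 w 19.0
25.7 f 10.42 tang -2.3 rad -5.0 gf 25.0 w 19.3
26.8 f 11.18 tang -1.7 rad -2.0 gf 25.0 w 19.2
27.8 f 11.95 tang 1.2 rad 4.8 gf 25.0 w 19.1
28.9 f 12.72 tang -1.1 rad 3.5 gf 25.0 w 19.2
29.9 f 13.49 tang -3.8 rad 3.5 gf 25.0 w 18.9
30.9 f 14.25 tang -4.5 rad 4.3 gf 25.0 w 19.4
32.0 f 15.02 tang -2.5 rad -2.2 gf 25.0 w 19.1
33.0 f 15.79 tang 1.4 rad -5.8 gf 25.0 w 19.1
33.8 f 16.3 tang 0.0 rad -5.4 gf 25.0 w 19.5
 33.8 [ 454.  -269.4   37.3] F [ 3.  -0.4  4.5] w 19.5 gf 25.0
```

```bash
python3 - <<'E'
from d import *
turn(16.3,16.95,30); o=st()
d=np.array(o["tcp_pos"])-vise(0.8,-178,67.8); c,s=np.cos(VA),np.sin(VA)
x,z=d[0]*c+d[1]*s,d[2]; print("phi",np.arctan2(x,z)+6*np.pi,np.hypot(x,z))
grip(0.45); robot.servo_line(list(vise(-26,-178,180)),120)
grip(0.5); robot.movep([420,60,280],best((420,60,280),TY)); st("away")
for n in("top","side"):
    p,dd=read_camera(n); cv2.imwrite(f"pics/{n}4.png",p[...,::-1]); np.save(n+"4.npy",dd)
    S=cloud(n,dd).reshape(-1,3); S=S[~np.isnan(S[:,0])]
    L=np.c_[(S[:,:2]-VO)@np.array([[c,-s],[s,c]]),S[:,2]]
    m=lambda y0,y1,z0,z1,xr=45:L[(L[:,1]>y0)&(L[:,1]<y1)&(abs(L[:,0])<xr)&(L[:,2]>z0)&(L[:,2]<z1)]
    for k,B in(("block",m(-26,-3,93,106)),("jaw",m(3,42,93,104)),("handle",m(-205,-150,25,140,70))):
        if len(B)>5: print(n,k,len(B),cv2.minAreaRect(B[:,:2].astype(np.float32)),np.median(B,0).round(1),B[:,2].max().round(1))
a=cv2.imread("pics/side4.png")[210:430,290:450]; b=cv2.imread("pics/top4.png")[190:320,130:520]
cv2.imwrite("pics/s4.png",np.hstack([cv2.resize(a,(350,480)),cv2.copyMakeBorder(cv2.resize(b,(440,147)),0,333,0,0,0)]))
E
```

```text
35.0 f 16.95 tang 0.2 rad -4.8 gf 25.0 w 19.4
 35.0 [ 440.  -267.7   55.2] F [ 4.5 -0.8  1.3] w 19.4 gf 25.0
phi 16.919840352676452 35.903760332917884
away 38.7 [420.   59.5 279.9] F [-0.2  0.4  0.7] w 45.5 gf 0.0
top block 395 ((-0.4359893798828125, -14.393372535705566), (22.79121971130371, 64.9251708984375), 89.69393920898438) [ -1.8 -13.9 100.4] 105.7
top jaw 442 ((-0.2089061737060547, 21.05341339111328), (44.299556732177734, 35.80183410644531), 0.014061951078474522) [-0.7 20.9 98.5] 103.8
top handle 288 ((-31.72063446044922, -177.45950317382812), (19.988182067871094, 54.74853515625), 0.41913244128227234) [ -33.5 -178.9   74.5] 80.6
side block 464 ((0.5331192016601562, -14.490067481994629), (22.96611213684082, 64.8475112915039), 89.96549224853516) [ -0.3 -15.3  98.5] 102.3
side jaw 415 ((0.8943767547607422, 20.729219436645508), (44.83100891113281, 35.59639358520508), 0.524266242980957) [ 0.4 19.7 96.7] 100.5
side handle 482 ((-31.804553985595703, -177.48016357421875), (20.25376319885254, 54.97983169555664), 0.31170153617858887) [ -34.2 -178.2   72.8] 77.3
```

View pics/s4.png

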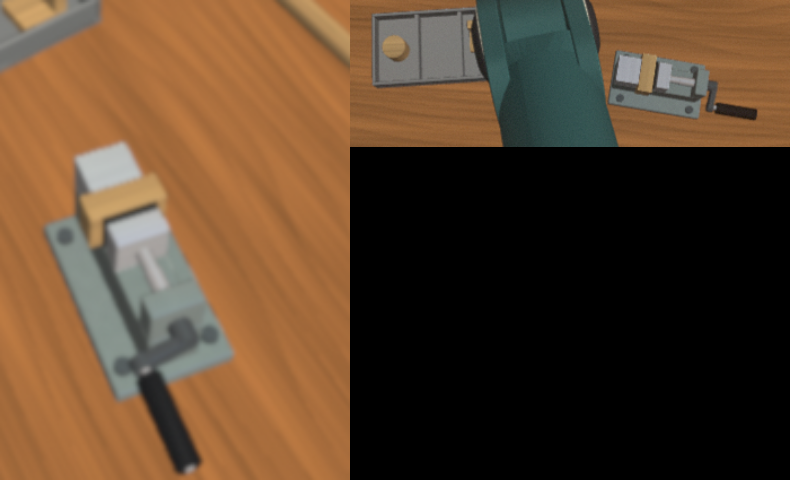

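The block sits between the jaws, with the fixed jaw behind it and the black pad in front (side px ≈ (340,302)), and the handle is at about 249°. One last check that the moving jaw's back edge travelled the expected 19.8 mm, then I hand in.

```bash
python3 - <<'E'
from h import *
c,s=np.cos(VA),np.sin(VA); ok=[]
for n in("top","side"):
    e=[]
    for k in"04":
        S=cloud(n,np.load(n+k+".npy")).reshape(-1,3); S=S[~np.isnan(S[:,0])]
        L=np.c_[(S[:,:2]-VO)@np.array([[c,-s],[s,c]]),S[:,2]]
        y=L[(L[:,1]<-28)&(L[:,1]>-85)&(abs(L[:,0])<18)&(L[:,2]>93)&(L[:,2]<104)][:,1]; e.append(np.percentile(y,2))
    y=L[(L[:,1]<10)&(L[:,1]>-30)&(abs(L[:,0])>24)&(abs(L[:,0])<30)&(L[:,2]>94)&(L[:,2]<106)][:,1]
    print(n,e,e[1]-e[0],"block y",np.percentile(y,[2,98])); ok.append(abs(e[1]-e[0]-19.8)<1.5)
st()
if all(ok): print(ticket.job_done())
E
```

```text
top [np.float64(-70.13686350985), np.float64(-50.205003668612996)] 19.931859841237006 block y [-22.73375743   0.46509585]
side [np.float64(-71.76249948391218), np.float64(-52.353485037455144)] 19.409014446457036 block y [-24.54056509  -1.39533203]
 38.8 [420.1  59.4 279.9] F [-0.  -0.7  0.7] w 45.9 gf 0.0
the job is handed in; nothing more can be done
None
```

The job is handed in at about 39 s: the block was stood on the bench, re-gripped by its ends and set in the vise against the fixed jaw. It sticks out evenly to within about 0.4 mm, and the pad is pressed about 2.3 mm (roughly 34 N, estimated from the crank angle). The stub and angle were not touched, though I did not re-measure them.

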